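# Swing out the curing pad's head rest and lay the knight in the cradle

## Robot

A 6-joint arm with a two-finger parallel gripper is mounted at the origin on the work surface. World frame = base frame: x ahead of the robot, y to its left, z up, the work surface at z = 0. Lengths are in m, angles in degrees, forces in N, time in s.
With the tool pointing down it reaches from about 0.375 to 0.9 m from the base axis. Payload 3.1 kg.
Tool frame: the origin (TCP) lies at the very end of the fingers, on their centre line; the grasp point (between the pads) lies 19 mm behind it (bot.hold_point_z is the z of the grasp point in the tool frame, in m); z points along the fingers, y is the line along which they close (so a half turn about z gives the same grasp; the last joint's range is limited). The gripper opens to 87 mm and grips with 3 to 60 N. Pads are 19 mm wide; open, the fingers measure 117 mm over their backs; the gripper's body (75 mm by 190 mm) begins 51 mm behind the grasp point.
Start: joints at [56.809, 30.224, 82.088, -0, 67.689, -10.227], TCP at [0.244, 0.575, 0.223] pointing down, gripper open.
Joint ranges: [-176.69, 176.69], [-43.24, 126.21], [12.49, 139.97], [-82, 262], [0, 151.66], [-163.58, 163.58]. Speed limits (degrees/s): [159.86, 159.86, 180, 180, 180, 180].

## Interface

Orientations are given as a 3x3 rotation matrix whose columns are the frame's x, y, z axes.
In Python, from rig import bot, capture, camera_model gives the robot as it stands.
- The arm moves only by the tool apply_moves, never from a script. Its argument "plan" is text: rows parted by semicolons, each of 6 numbers parted by spaces: the shift along the tool's x, y, z in units of 0.05 m (1.0 is 0.05 m), then the turn, a rotation vector about the tool's x, y, z in units of 360 degrees (1.0 is 360 degrees). In form: dx dy dz ax ay az; .... A call has 1 to 10 rows; each row shifts and turns the commanded pose from where the row before left it, along the tool's axes as they then stand; what a row does not reach is not made up. A row lasts 1/12 s, in which the tool goes at most 41.7 mm and 7.16 degrees, less where a joint would pass 70% of its speed; a pose out of reach is approached as far as the arm can. A call with a number of a shift or a turn outside -1 to 1 is refused whole. A call with a gripper value outside its range is refused whole. "gripper" is the gripper command: -1 is shut, 1 is fully open, values between are in proportion, set as the call begins (left out, the last holds). The fingers move at their own pace and stop on an object; the grip force is fixed at half the most. Time passes only in rows, so rows that do not move let the fingers close. It gives the time, the measured TCP pose, the force, the opening and the grip force at its end, in the units of the state.
- bot.read_state(): the state, without advancing time (a new reading comes with each control period).
- capture(name): name is "scene" or "side" or "wrist"; returns the picture (420x560x3 uint8, red, green, blue); there is no depth.
- camera_model(name): a dict with "vertical_fov" (degrees; the focal length in pixels is half the picture's height over the tangent of half this angle, whatever the lens; pixels are square), "cx", "cy" (the principal point, pixels), "position" and "rotation" of the camera in the world; the wrist camera has in their place "hand_eye" (4x4, takes a point from camera to tool coordinates, whose origin is the TCP and whose axes are the flange's). Camera axes: x right, y down, z forward; pixel columns grow to the right and rows downward; lengths in m; the calibration is good to about 2 mm. A picture is of the moment at which its call begins: read the wrist's pose just before it. camera_model takes no time and is no camera call.
- bot.hand_in(): hands the job in; it is judged then, once.
The state is a dict: "time_s": time; "joint_positions": joint angles; "qvel": joint speeds; "tau": joint torques, N m; "position": TCP position; "tcp_rot": TCP orientation; "force": force on the tool from outside, world axes, zero at the start; "moment": the same for the moment, N m; "opening": opening from 0.0 (shut) to 1.0 (fully open); "grasp_force": force on a finger pad.
Only numpy, scipy, OpenCV 4.12 (cv2) and the standard library are available. Lean on these libraries where they do the work, as an engineer would, in place of code of your own. Each camera call takes 0.05 s, during which the arm holds its last target. There are 200 camera calls.

## Task

Swing the orange head rest of the UV curing pad out across the pad until you feel it click into its detent and it stays there by itself, taking care not to strain it against its stop. Then lay the black chess knight on its side in the cradle, its round foot in the white vee and its cheek on the head rest, and let go. Leave the beaker and the pawn where they stand.

Things in the scene. Friction and masses are not known exactly. Their poses are not given: they have to be found in the camera images.
- station: UV curing pad, fixed: grey plate 200 x 230 mm, violet window, top 32 mm above the counter; 28 mm toggle switch in the corner x = -75, y = -92 mm (not needed). Origin: centre of its underside. x is the cradle's lying axis: white vee at x = -45, y = 0; the head rest, swung out, crosses the pad at about x = +15 mm.
- vee (a point): Where the centre of the knight's foot disc (38 mm across) comes when it lies in the white vee, 42 mm above the pad top. The vee has two 45 degree walls, 16 mm long along the station's x; wall tops 10 mm, apex 27 mm below this point. Axes as the station's.
- brace_hinge (a point): Vertical hinge axis of the head rest, at station x = +15, y = +70 mm, at the height of the rest bar's centre line (71 mm above the counter). The aluminium hub is 24 mm across, its disc (below 50 mm height) 82 mm across.
- brace (a joint): Head rest angle, rad; 0 folded, bar along the station's +x; grows clockwise from above; at 1.57 the bar points to -y across the pad. A weak spring (1 N at the bar) folds it back unless seated. A plunger resists with about 5 N at mid-bar, then snaps; a stop follows within 0.15 rad. The seated angle varies unseen from 1.37 to 1.75. Over 20 N on the bar strains it.
- rest_bar: Orange round bar of the head rest, 10 mm thick, running 9 to 102 mm from the hinge axis, centre line 71 mm above the counter. Origin on its centre line 70 mm from the hinge axis; x points along it, away from the hinge. Free on both sides: push it with closed fingers.
- knight: Black resin chess knight, 83 mm tall, 80 g, loose, upright. Origin: centre of underside; z up, x to the muzzle. Foot disc 38 mm across, 10 high; waist 24 mm round, 22 to 30 high; straight neck 28 to 56 high, 26 mm along x (30 with mane at the back), 22 along y; head 56 to 83 high, 26 mm forward, 17 back, 22 wide (flat cheeks).
- knight_foot (a point): On the knight's axis, 5 mm above its underside: centre of the foot disc.
- knight_head (a point): On the knight's axis, 66 mm above its underside: between the cheeks, where the rest bar should carry it.
- beaker: Empty glass beaker, 68 mm across, 90 mm tall, right of the pad. Origin under its centre. Leave alone.
- pawn: Black resin pawn, 32 mm across, 69 mm tall, right of the pad. Origin under its centre. Leave alone.
Not all that is in view belongs to the job. What is shaped like the knight but brown or purple is not meant.

How it is judged (in metres and radians):
On the way:
1. the head rest has been swung out past its detent and stays there untouched while the knight still stands upright (value of joint brace above 1.25 rad and contact force between the fingers and rest_bar below 0.05 N and velocity of joint brace between -0.1 and 0.1 rad/s and angle between knight's own z axis and vertical below 0.2 rad), for 0.3 s.
At the end, for the whole second after the job is handed in: Head rest seated by itself (joint above 1.25 rad); knight at rest on its side (axis 69 to 100 degrees from vertical), foot disc centre within 12 mm along, 6 mm across and 6 mm in height of the vee point, head towards the head rest and resting on the bar (value of joint brace above 1.25 rad and angle between knight's own z axis and vertical between 1.2 and 1.75 rad and x of knight_foot in the frame of vee between -0.012 and 0.012 m and y of knight_foot in the frame of vee between -0.006 and 0.006 m and z of knight_foot in the frame of vee between -0.006 and 0.007 m and x of knight_head in the frame of vee above 0.04 m and contact force between knight and rest_bar above 0.03 N and linear speed of knight below 0.02 m/s); the robot touches nothing.
It fails at once if the head rest is strained: pushed by the fingers with more than 20 N (contact force between the fingers and rest_bar above 20 N).
It fails at once if the beaker or the pawn is shoved more than 30 mm or tipped (distance of any of beaker, pawn from where it was at the start of the episode above 0.03 m or angle between any of beaker, pawn's own z axis and vertical above 0.5 rad).
It also fails if it takes over 66 s, if anything falls off the work surface, if the arm or the gripper's body presses on something with over 40 N, if the wrist force passes 120 N, or if a joint passes its speed limit or range.

## Working session

There is one attempt and no reset: what is moved stays moved. The work goes in short steps, Python scripts to look and compute and a tool call to move; the robot and the scene stay as the last step left them, time stands still between calls to the robot, and variables do not carry over. Pictures are saved under pics/ and viewed, at most 10 in all, crops included, and the job is handed in when it is done.

Besides the shell and the picture viewer there is one more tool, called in YAML: its name, and indented under it one key for each argument. apply_moves: Moves the arm, as the interface text tells. Its arguments: {"type":"object","properties":{"plan":{"type":"string"},"gripper":{"type":"number"}},"required":["plan"]}

```bash
mkdir -p pics; ls; python3 - <<'E'
from rig import bot,capture,camera_model
import cv2
for n in("scene","side","wrist"):
    cv2.imwrite(f"pics/{n}0.png",capture(n)[...,::-1]); print(n,camera_model(n))
s=bot.read_state();print(s)
E
```

```text
pics
scene {'vertical_fov': 45.516446857148125, 'cx': 279.47778846701846, 'cy': 211.37723262615933, 'position': array([1.18170926, 0.16763426, 0.82657951]), 'rotation': array([[-0.24363493,  0.69178793, -0.67975841],
       [ 0.96981483,  0.18104098, -0.16335039],
       [ 0.0100603 , -0.69903765, -0.7150141 ]])}
side {'vertical_fov': 48.34430385652724, 'cx': 291.9126476633305, 'cy': 217.23296407937062, 'position': array([ 0.0344625 , -0.53120638,  0.86778845]), 'rotation': array([[ 0.77868409, -0.45969646,  0.42700146],
       [-0.6273796 , -0.57784492,  0.52200582],
       [ 0.0067764 , -0.67436964, -0.73836283]])}
wrist {'vertical_fov': 63.181305269099795, 'cx': 279.89889637341236, 'cy': 209.87763821887236, 'hand_eye': array([[-2.80390797e-04, -9.67807247e-01, -2.51692381e-01,
         6.81771458e-02],
       [ 9.99999932e-01, -3.31698038e-04,  1.61423189e-04,
         5.58817998e-04],
       [-2.39712401e-04, -2.51692319e-01,  9.67807274e-01,
        -1.62226365e-01],
       [ 0.00000000e+00,  0.00000000e+00,  0.00000000e+00,
         1.00000000e+00]])}
{'time_s': 0.15, 'joint_positions': array([ 5.68090860e+01,  3.02651855e+01,  8.21383118e+01, -2.69256004e-04,
        6.76894681e+01, -1.02289575e+01]), 'qvel': array([-0.01315055, -0.2153728 , -0.20066328, -0.05304338,  0.02265857,
       -0.04998243]), 'tau': array([ 6.23209780e-04, -4.40427482e+01, -1.76842511e+01,  6.33168267e-02,
        5.52486931e-02, -1.11660224e-04]), 'position': array([0.24351057, 0.57501501, 0.22181973]), 'tcp_rot': array([[-9.20764662e-01,  3.90117488e-01, -8.84596536e-04],
       [ 3.90118388e-01,  9.20763701e-01, -1.36021503e-03],
       [ 2.83860710e-04, -1.59753530e-03, -9.99998684e-01]]), 'force': array([ 0.12024691, -0.3568214 , -0.06479938]), 'moment': array([ 0.02041437, -0.0337157 ,  0.01791429]), 'grasp_force': 0.0, 'opening': 1.0008362991720432}
```

View pics/scene0.png

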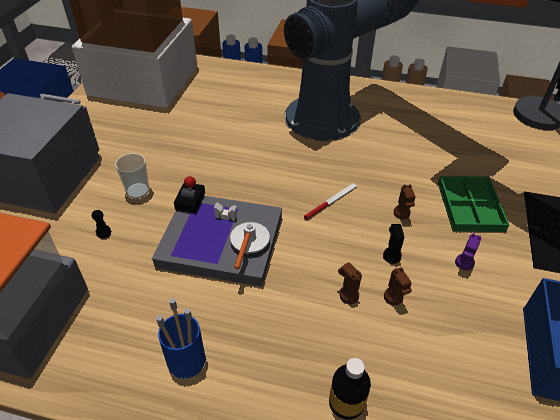

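View pics/side0.png

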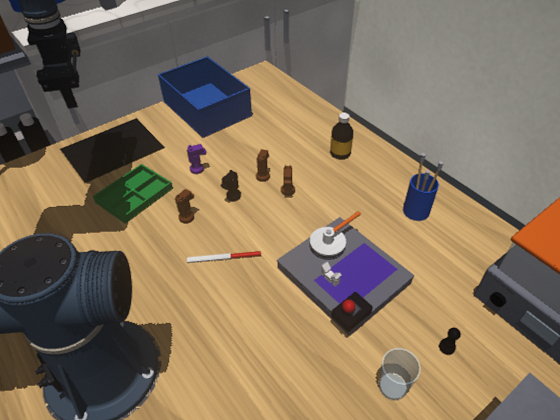

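The scene view shows the pad at about (218,240), with the orange bar running (250,230)-(237,265), the black knight at (394,243), the beaker at (133,178) and the pawn at (101,223). The side view shows the pad at (345,275) and the knight at (232,186). I'll zoom in for the corners.

```bash
cat > h.py <<'E'
import numpy as np,cv2
from rig import bot,capture,camera_model
def cam(n,st=None):
    c=camera_model(n); f=210/np.tan(np.radians(c["vertical_fov"]/2))
    if n=="wrist":
        T=np.eye(4);T[:3,:3]=st["tcp_rot"];T[:3,3]=st["position"];T=T@c["hand_eye"];R,p=T[:3,:3],T[:3,3]
    else: R,p=c["rotation"],c["position"]
    return f,c["cx"],c["cy"],R,p
def ray(C,u,v):
    f,cx,cy,R,p=C; d=R@np.array([(u-cx)/f,(v-cy)/f,1]); return p,d/np.linalg.norm(d)
def onz(C,u,v,z):
    p,d=ray(C,u,v); return p+d*(z-p[2])/d[2]
def proj(C,X):
    f,cx,cy,R,p=C; q=R.T@(np.asarray(X)-p); return np.array([cx+f*q[0]/q[2],cy+f*q[1]/q[2]])
def tri(C1,a,C2,b):
    p,d=ray(C1,*a);q,e=ray(C2,*b); t=np.linalg.lstsq(np.c_[d,-e],q-p,rcond=None)[0]
    A=p+t[0]*d;B=q+t[1]*e; return (A+B)/2,np.linalg.norm(A-B)
E
python3 - <<'E'
import cv2,numpy as np
a=cv2.imread("pics/scene0.png");b=cv2.imread("pics/side0.png")
A=cv2.resize(a[170:295,145:290],None,fx=2.7,fy=2.7,interpolation=2);B=cv2.resize(b[210:335,270:415],None,fx=2.7,fy=2.7,interpolation=2)
C=cv2.resize(a[170:280,340:485],None,fx=2.3,fy=2.3,interpolation=2);D=cv2.resize(b[130:240,160:305],None,fx=2.3,fy=2.3,interpolation=2)
T=np.hstack([A,B]);U=np.hstack([C,D]);U=np.pad(U,((0,0),(0,T.shape[1]-U.shape[1]),(0,0)))
o=np.vstack([T,U]);print(o.shape);cv2.imwrite("pics/z1.png",o)
E
```

```text
(591, 784, 3)
```

View pics/z1.png

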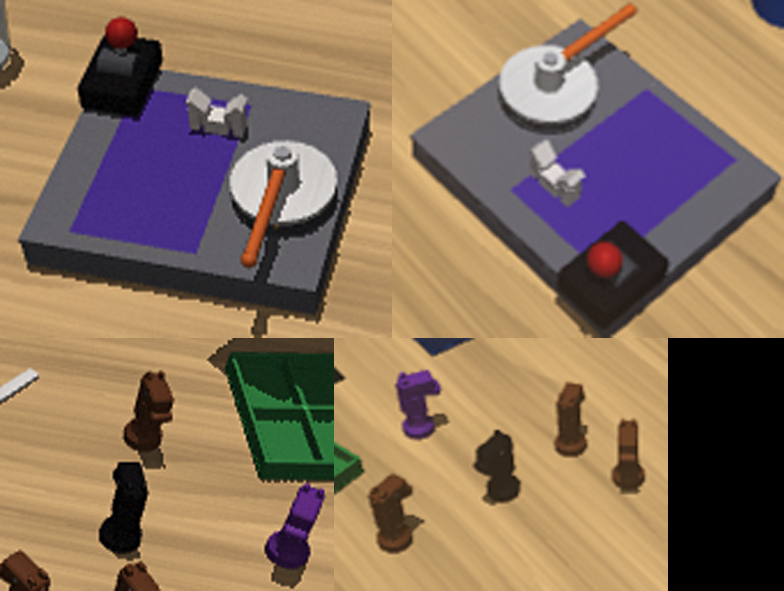

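```bash
python3 - <<'E'
from h import *
S=cam("scene");D=cam("side");np.set_printoptions(precision=4,suppress=True)
P=[((281.7,208.1),S),((264.3,279.3),S),((153.1,259.6),S),((277.8,260.4),D),((340.7,218.9),D),((413.3,276.7),D)]
for a,c in P: print("corner",onz(c,*a,.032))
print("hub",tri(S,(249.8,226.7),D,(328.9,232.2)),"tip",tri(S,(237.2,266.3),D,(358.1,213.7)))
for n,C,roi in(("scene",S,(370,215,415,270)),("side",D,(212,160,250,205))):
    im=cv2.imread(f"pics/{n}0.png");x0,y0,x1,y1=roi
    m=(im[y0:y1,x0:x1].max(2)<55).astype(np.uint8)
    k,l,st,ce=cv2.connectedComponentsWithStats(m);i=1+st[1:,4].argmax();print(n,st[i],ce[i]+[x0,y0])
print("foot",onz(S,392.2,256.5,.008),onz(D,232.2,193.9,.008))
print("beaker",onz(S,136,192,0),"pawn",onz(S,103,234,0.005))
# orange bar mask directions
for n,C in(("scene",S),("side",D)):
    im=cv2.imread(f"pics/{n}0.png").astype(int);m=(im[...,2]>150)&(im[...,1]<110)&(im[...,1]>40)&(im[...,0]<70)
    y,x=np.nonzero(m[200:290,225:370]);x=x+225;y=y+200;q=np.array([onz(C,a,b,.071)[:2] for a,b in zip(x,y)])
    c=q.mean(0);v=np.linalg.svd(q-c)[2][0];t=(q-c)@v;print(n,len(q),c,v,c+v*t.min(),c+v*t.max())
E
```

```text
corner [ 0.4151 -0.0116  0.032 ]
corner [0.6143 0.0027 0.032 ]
corner [ 0.6233 -0.2279  0.032 ]
corner [ 0.4113 -0.0223  0.032 ]
corner [ 0.6065 -0.0179  0.032 ]
corner [ 0.6144 -0.2407  0.032 ]
hub (array([ 0.5275, -0.0544,  0.0755]), np.float64(0.006716987588293851)) tip (array([ 0.6244, -0.0504,  0.0672]), np.float64(0.005144372809855322))
scene [ 13   9  21  40 558] [394.181  244.4229]
side [  9  10  19  31 349] [231.1318 185.8195]
foot [0.4723 0.2429 0.008 ] [0.4616 0.2376 0.008 ]
beaker [ 0.4199 -0.3688  0.    ] pawn [ 0.5655 -0.3768  0.005 ]
scene 136 [ 0.5733 -0.0433] [ 0.8562 -0.5166] [0.3999 0.0613] [ 0.6144 -0.0681]
side 196 [ 0.4746 -0.023 ] [-0.9635  0.2677] [ 0.6253 -0.0649] [0.3209 0.0197]
```

```bash
cat >> h.py <<'E'
from scipy.spatial.transform import Rotation as Ro
def pose(az,pitch=90):
    """tool x azimuth az (deg) when pointing down; pitch = tool z below horizontal, tool z forward along az"""
    a,p=np.radians(az),np.radians(pitch); f=np.array([np.cos(a),np.sin(a),0]);k=np.array([0,0,1.])
    z=f*np.cos(p)-k*np.sin(p); x=f*np.sin(p)+k*np.cos(p); return np.c_[x,np.cross(z,x),z]
def rows(p1,R1,n,p0=None,R0=None):
    """one row, to be repeated n times"""
    s=bot.read_state(); p0=s["position"] if p0 is None else p0; R0=s["tcp_rot"] if R0 is None else R0
    w=Ro.from_matrix(R0.T@R1).as_rotvec()/n; D=R0.T@(np.asarray(p1)-p0); r=Ro.from_rotvec(w).as_matrix()
    A=sum(np.linalg.matrix_power(r,k) for k in range(n)); d=np.linalg.solve(A,D)
    print(n,"x",np.round(np.r_[d/.05,w/2/np.pi],3),"mm",round(1e3*np.linalg.norm(d),1),"deg",round(np.degrees(np.linalg.norm(w)),2))
E
python3 -c "
from h import *
rows([.53,0,.24],pose(90),20)"
```

```text
20 x [-0.673 -0.103 -0.018 -0.     0.     0.009] mm 34.0 deg 3.35
```

apply_moves:
  plan: "-0.673 -0.103 -0.018 0 0 0.009; -0.673 -0.103 -0.018 0 0 0.009; -0.673 -0.103 -0.018 0 0 0.009; -0.673 -0.103 -0.018 0 0 0.009; -0.673 -0.103 -0.018 0 0 0.009; -0.673 -0.103 -0.018 0 0 0.009; -0.673 -0.103 -0.018 0 0 0.009; -0.673 -0.103 -0.018 0 0 0.009; -0.673 -0.103 -0.018 0 0 0.009; -0.673 -0.103 -0.018 0 0 0.009"
  gripper: -1

```text
time_s: 0.98
position: [0.4771, 0.3314, 0.2313]
tcp_rot: [[-0.566, 0.824, -0.0], [0.824, 0.566, -0.0], [0.0, -0.0, -1.0]]
force: [0.5, -0.4, 0.2]
opening: 0.326
grasp_force: 0.0
```

```bash
python3 - <<'E'
from h import *
s=bot.read_state();im=capture("wrist");np.save("w_a.npy",im);np.savez("w_a.npz",p=s["position"],R=s["tcp_rot"])
cv2.imwrite("pics/w_a.png",im[...,::-1])
rows([.53,0,.24],pose(90),10)
E
```

```text
10 x [-0.659 -0.118 -0.015  0.     0.     0.009] mm 33.5 deg 3.42
```

View pics/w_a.png

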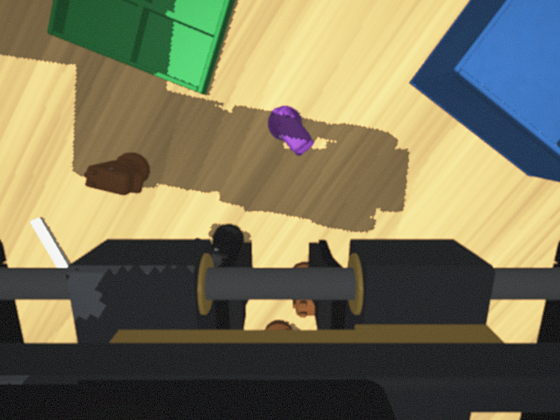

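The wrist picture shows the purple decoy at (290,130), a brown one at (118,173), and the black knight partly hidden at (230,242). The usable area is the upper half, on the tool +x side. Next I'll look at the pad from its -y side.

```bash
python3 -c "
from h import *
rows([.52,-.17,.30],pose(90),15)"
```

```text
15 x [-0.655 -0.159 -0.089  0.     0.     0.006] mm 34.0 deg 2.28
```

apply_moves:
  plan: "-0.655 -0.159 -0.089 0 0 0.006; -0.655 -0.159 -0.089 0 0 0.006; -0.655 -0.159 -0.089 0 0 0.006; -0.655 -0.159 -0.089 0 0 0.006; -0.655 -0.159 -0.089 0 0 0.006; -0.655 -0.159 -0.089 0 0 0.006; -0.655 -0.159 -0.089 0 0 0.006; -0.655 -0.159 -0.089 0 0 0.006; -0.655 -0.159 -0.089 0 0 0.006; -0.655 -0.159 -0.089 0 0 0.006"

```text
time_s: 1.87
position: [0.5415, 0.0028, 0.276]
tcp_rot: [[-0.224, 0.975, -0.0], [0.975, 0.224, 0.0], [0.0, -0.0, -1.0]]
force: [0.7, 0.8, -0.9]
opening: 0.006
grasp_force: 0.0
```

apply_moves:
  plan: "-0.655 -0.159 -0.089 0 0 0.006; -0.655 -0.159 -0.089 0 0 0.006; -0.655 -0.159 -0.089 0 0 0.006; -0.655 -0.159 -0.089 0 0 0.006; -0.655 -0.159 -0.089 0 0 0.006; 0 0 0 0 0 0; 0 0 0 0 0 0"

```text
time_s: 2.45
position: [0.5269, -0.165, 0.2982]
tcp_rot: [[-0.036, 0.999, 0.0], [0.999, 0.036, 0.0], [0.0, 0.0, -1.0]]
force: [0.4, 0.8, -0.7]
opening: 0.005
grasp_force: 0.0
```

```bash
cat >> h.py <<'E'
def snap(name):
    s=bot.read_state();im=capture("wrist");cv2.imwrite(f"pics/{name}.png",im[...,::-1]);np.savez(f"{name}.npz",position=s["position"],tcp_rot=s["tcp_rot"]);return s,im
E
python3 - <<'E'
from h import *
s,im=snap("w_b");print(s["position"],s["tcp_rot"])
for n in("scene","side"): cv2.imwrite(f"pics/{n}_b.png",capture(n)[...,::-1])
E
```

```text
[ 0.52692033 -0.16501455  0.29819929] [[-3.58384668e-02  9.99357595e-01  4.26115128e-05]
 [ 9.99357568e-01  3.58384557e-02  2.37856745e-04]
 [ 2.36176814e-04  5.11085588e-05 -9.99999971e-01]]
```

View pics/w_b.png

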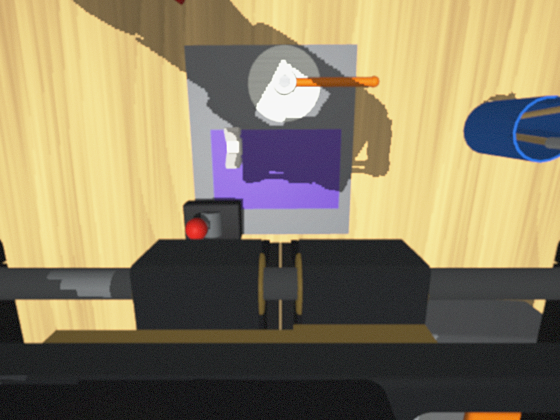

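The pad is fully in view: hub (284,80), bar tip (376,81), vee (233,148), and plate corners (187,45), (357,44), (349,233).

```bash
python3 - <<'E'
from h import *
np.set_printoptions(precision=4,suppress=True)
z=np.load("w_b.npz");W=cam("wrist",z)
for n,u,v,h in(("TL",187,45,.032),("TR",357,44,.032),("BR",349,233,.032),("hub",284,80,.076),("tip",378.5,81,.071),("vee",233,148,.06)): print(n,onz(W,u,v,h))
im=cv2.imread("pics/w_b.png");hsv=cv2.cvtColor(im,cv2.COLOR_BGR2HSV)
m=cv2.inRange(hsv,(125,90,40),(145,255,255));m[250:]=0
c=max(cv2.findContours(m,0,2)[0],key=cv2.contourArea);r=cv2.minAreaRect(c)
print("violet px",r); print(np.array([onz(W,*q,.032)[:2] for q in cv2.boxPoints(r)]))
m=cv2.inRange(hsv,(5,180,90),(15,255,255));m[200:]=0
y,x=np.nonzero(m);q=np.array([onz(W,a,b,.073)[:2] for a,b in zip(x,y)]);ce=np.median(q,0);q=q[abs(q-ce).max(1)<.08];ce=q.mean(0);v=np.linalg.svd(q-ce)[2][0];t=(q-ce)@v;print("bar",ce,v,ce+v*t.min(),ce+v*t.max())
# cross-check scene corners old
S=cam("scene");D=cam("side")
for C in(S,D):
  print([proj(C,onz(W,u,v,.032)) for u,v in((187,45),(357,44),(349,233))], proj(C,z["position"]))
E
```

```text
TL [ 0.4152 -0.015   0.032 ]
TR [ 0.6108 -0.007   0.032 ]
BR [ 0.6213 -0.2356  0.032 ]
hub [ 0.5279 -0.0538  0.076 ]
tip [ 0.6294 -0.0506  0.071 ]
vee [ 0.4719 -0.128   0.06  ]
violet px ((275.8235778808594, 168.79412841796875), (78.80781555175781, 129.0791473388672), 89.45948028564453)
[[ 0.4413 -0.1095]
 [ 0.5988 -0.1025]
 [ 0.6076 -0.2014]
 [ 0.4407 -0.209 ]]
bar [ 0.5861 -0.053 ] [-0.9992 -0.0408] [ 0.6284 -0.0513] [ 0.5419 -0.0548]
[array([280.2033, 207.839 ]), array([260.0412, 276.8838]), array([150.0116, 258.1235])] [183.3844 129.2952]
[array([277.1698, 257.5238]), array([338.9171, 215.4957]), array([413.6078, 273.5488])] [377.2172 186.5705]
```

```bash
cat >> h.py <<'E'
H=np.array([.5285,-.0543]); AZ=2.4; C0=np.array([.5172,-.1251])
def push(th,d=.016,r=.085,z=.060):
    b=np.radians(AZ-th); bv=np.array([np.cos(b),np.sin(b)]); n=np.array([np.sin(b),-np.cos(b)])
    return np.r_[H+r*bv-n*d,z],pose(AZ-th+90)
E
python3 - <<'E'
from h import *
a=push(0,.032,z=.16);b=push(0,.032);c=push(0);d=push(45)
rows(*a,8);rows(*b,4,*a);rows(*c,2,*b);rows(*d,15,*c)
E
```

```text
8 x [ 0.349  0.228  0.345 -0.    -0.    -0.   ] mm 27.1 deg 0.02
4 x [-0.   0.   0.5  0.   0.   0. ] mm 25.0 deg 0.0
2 x [-0.16 -0.   -0.    0.    0.    0.  ] mm 8.0 deg 0.0
15 x [-0.089  0.014 -0.    -0.    -0.     0.008] mm 4.5 deg 3.0
```

apply_moves:
  plan: "0.349 0.228 0.345 0 0 0; 0.349 0.228 0.345 0 0 0; 0.349 0.228 0.345 0 0 0; 0.349 0.228 0.345 0 0 0; 0.349 0.228 0.345 0 0 0; 0.349 0.228 0.345 0 0 0; 0.349 0.228 0.345 0 0 0; 0.349 0.228 0.345 0 0 0; 0 0 0 0 0 0"
  gripper: -1

```text
time_s: 3.35
position: [0.6117, -0.0149, 0.1565]
tcp_rot: [[-0.045, 0.999, -0.006], [0.999, 0.045, 0.003], [0.003, -0.006, -1.0]]
force: [0.1, 0.4, -0.0]
opening: 0.004
grasp_force: 0.0
```

apply_moves:
  plan: "0 0 0.5 0 0 0; 0 0 0.5 0 0 0; 0 0 0.5 0 0 0; 0 0 0.5 0 0 0; 0 0 0 0 0 0; 0 0 0 0 0 0"

```text
time_s: 3.85
position: [0.6117, -0.0196, 0.0597]
tcp_rot: [[-0.04, 0.999, -0.003], [0.999, 0.04, 0.001], [0.001, -0.003, -1.0]]
force: [0.4, 0.2, 1.2]
opening: 0.004
grasp_force: 0.0
```

```bash
python3 - <<'E'
from h import *
s=bot.read_state();print(s["position"],s["force"])
rows(*push(0),3);rows(*push(45),15,*push(0))
E
```

```text
[ 0.61169909 -0.01956692  0.0596997 ] [0.39447536 0.16371804 1.2460173 ]
3 x [-0.101  0.003 -0.002 -0.    -0.    -0.   ] mm 5.1 deg 0.07
15 x [-0.089  0.014 -0.    -0.    -0.     0.008] mm 4.5 deg 3.0
```

apply_moves:
  plan: "-0.101 0.003 0 0 0 0; -0.101 0.003 0 0 0 0; -0.101 0.003 0 0 0 0; -0.089 0.014 0 0 0 0.0083; -0.089 0.014 0 0 0 0.0083; -0.089 0.014 0 0 0 0.0083; -0.089 0.014 0 0 0 0.0083"

```text
time_s: 4.43
position: [0.6172, -0.0544, 0.062]
tcp_rot: [[0.172, 0.985, 0.003], [0.985, -0.172, -0.001], [-0.0, 0.003, -1.0]]
force: [0.7, 1.2, -0.0]
opening: 0.007
grasp_force: 0.4
```

apply_moves:
  plan: "-0.089 0.014 0 0 0 0.0083; -0.089 0.014 0 0 0 0.0083; -0.089 0.014 0 0 0 0.0083; -0.089 0.014 0 0 0 0.0083; -0.089 0.014 0 0 0 0.0083; -0.089 0.014 0 0 0 0.0083; -0.089 0.014 0 0 0 0.0083; -0.089 0.014 0 0 0 0.0083; -0.089 0.014 0 0 0 0.0083; -0.089 0.014 0 0 0 0.0083"

```text
time_s: 5.27
position: [0.6067, -0.0979, 0.0621]
tcp_rot: [[0.64, 0.768, 0.005], [0.768, -0.64, -0.001], [0.002, 0.004, -1.0]]
force: [1.3, -0.1, 1.2]
opening: 0.006
grasp_force: 0.5
```

```bash
python3 - <<'E'
from h import *
s=bot.read_state();print(s["position"],s["force"],s["time_s"])
q=s["position"][:2]-H; x=s["tcp_rot"][:2,0]; th=AZ+90-np.degrees(np.arctan2(x[1],x[0])); print("theta",th,"d",q@x,"r",q@np.array([x[1],-x[0]]))
rows(*push(66),4)
cv2.imwrite("pics/scene_c.png",capture("scene")[...,::-1])
E
```

```text
[ 0.60672765 -0.0979199   0.06206723] [ 1.34376418 -0.11700595  1.24720061] 5.2667
theta 42.18242850200603 d 0.016534805688654317 r 0.08802745714393694
4 x [-0.183  0.009  0.01   0.    -0.     0.017] mm 9.2 deg 5.95
```

View pics/scene_c.png

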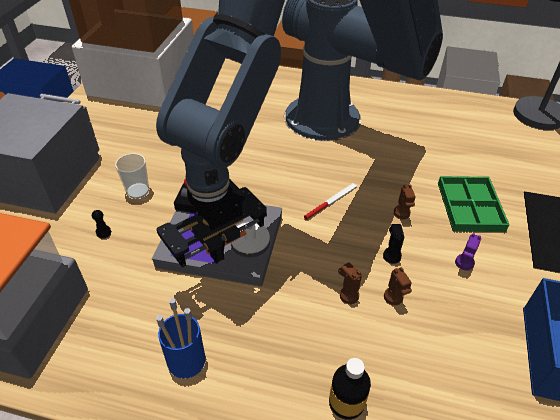

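The gripper is on the bar, which has followed it partway; nothing else is disturbed. Continuing the swing.

apply_moves:
  plan: "-0.091 0.007 0.005 0 0 0.0083; -0.091 0.007 0.005 0 0 0.0083; -0.091 0.007 0.005 0 0 0.0083; -0.091 0.007 0.005 0 0 0.0083; -0.091 0.007 0.005 0 0 0.0083; -0.091 0.007 0.005 0 0 0.0083; -0.091 0.007 0.005 0 0 0.0083; -0.091 0.007 0.005 0 0 0.0083; 0 0 0 0 0 0"

```text
time_s: 6.07
position: [0.5796, -0.123, 0.0595]
tcp_rot: [[0.895, 0.445, 0.002], [0.445, -0.895, -0.001], [0.001, 0.002, -1.0]]
force: [1.1, -0.4, 0.2]
opening: 0.006
grasp_force: 0.4
```

apply_moves:
  plan: "-0.045 0.005 0 0 0 0.0042; -0.045 0.005 0 0 0 0.0042; 0 0 0 0 0 0"

```text
time_s: 6.32
position: [0.5755, -0.1247, 0.0588]
tcp_rot: [[0.918, 0.398, 0.001], [0.398, -0.918, -0.0], [0.001, 0.001, -1.0]]
force: [0.3, 0.4, 0.4]
opening: 0.004
grasp_force: 0.4
```

apply_moves:
  plan: "-0.045 0.005 0 0 0 0.0042; -0.045 0.005 0 0 0 0.0042; 0 0 0 0 0 0"

```text
time_s: 6.57
position: [0.5709, -0.1266, 0.0583]
tcp_rot: [[0.937, 0.348, -0.0], [0.348, -0.937, 0.0], [-0.0, -0.0, -1.0]]
force: [1.0, 0.6, 0.0]
opening: 0.004
grasp_force: 0.5
```

apply_moves:
  plan: "-0.045 0.005 0 0 0 0.0042; -0.045 0.005 0 0 0 0.0042; 0 0 0 0 0 0"

```text
time_s: 6.82
position: [0.5667, -0.1286, 0.0582]
tcp_rot: [[0.955, 0.298, -0.001], [0.298, -0.955, 0.0], [-0.001, -0.0, -1.0]]
force: [0.7, 0.0, 0.4]
opening: 0.005
grasp_force: 0.5
```

apply_moves:
  plan: "-0.045 0.005 0 0 0 0.0042; -0.03 0.005 0 0 0 0.0028; 0 0 0 0 0 0"

```text
time_s: 7.07
position: [0.5634, -0.1301, 0.0582]
tcp_rot: [[0.967, 0.256, -0.001], [0.256, -0.967, 0.0], [-0.0, -0.0, -1.0]]
force: [1.2, -0.4, 0.1]
opening: 0.005
grasp_force: 0.6
```

apply_moves:
  plan: "-0.03 0.005 0 0 0 0.0028; -0.03 0.005 0 0 0 0.0028; 0 0 0 0 0 0"

```text
time_s: 7.32
position: [0.5609, -0.1313, 0.0583]
tcp_rot: [[0.975, 0.222, 0.0], [0.222, -0.975, 0.0], [0.0, -0.0, -1.0]]
force: [2.2, -0.7, -0.1]
opening: 0.007
grasp_force: 0.8
```

```bash
cat >> h.py <<'E'
def where():
    s=bot.read_state();q=s["position"][:2]-H; x=s["tcp_rot"][:2,0]; th=AZ+90-np.degrees(np.arctan2(x[1],x[0])); print("t",s["time_s"],"theta",th,"d",q@x,"r",q@np.array([x[1],-x[0]]),"F",s["force"]@s["tcp_rot"][:,0])
E
python3 -c "
from h import *
where()"
```

```text
t 7.3167 theta 79.5782729437913 d 0.014523767653392658 r 0.08228793343139555 F 1.9445113640026528
```

apply_moves:
  plan: "-0.03 0.005 0 0 0 0.0028; 0 0 0 0 0 0"

```text
time_s: 7.48
position: [0.5599, -0.1318, 0.0583]
tcp_rot: [[0.979, 0.205, 0.001], [0.205, -0.979, 0.0], [0.001, 0.0, -1.0]]
force: [3.2, 0.1, -0.5]
opening: 0.005
grasp_force: 1.3
```

apply_moves:
  plan: "-0.03 0.005 0 0 0 0.0028; 0 0 0 0 0 0"

```text
time_s: 7.65
position: [0.5583, -0.1324, 0.0583]
tcp_rot: [[0.982, 0.188, 0.0], [0.188, -0.982, -0.0], [0.0, 0.0, -1.0]]
force: [2.4, -0.6, -0.3]
opening: 0.009
grasp_force: 1.2
```

apply_moves:
  plan: "-0.03 0.004 0 0 0 0.0028; 0 0 0 0 0 0"

```text
time_s: 7.82
position: [0.5571, -0.1329, 0.0584]
tcp_rot: [[0.985, 0.17, 0.001], [0.17, -0.985, -0.0], [0.001, 0.0, -1.0]]
force: [4.1, -0.1, -0.3]
opening: 0.008
grasp_force: 1.8
```

apply_moves:
  plan: "-0.03 0.004 0 0 0 0.0028; 0 0 0 0 0 0"

```text
time_s: 7.98
position: [0.5547, -0.1333, 0.0583]
tcp_rot: [[0.988, 0.154, -0.001], [0.154, -0.988, 0.0], [-0.001, -0.0, -1.0]]
force: [0.3, 0.1, -0.5]
opening: 0.009
grasp_force: 0.2
```

The force rose to 4.1 N and then fell to 0.3 N at about 83.5°, so it has clicked. I'll back off and check that it stays.

apply_moves:
  plan: "0.2 0 0 0 0 0; 0.3 0 0 0 0 0; 0 0 -0.8 0 0 0; 0 0 -0.8 0 0 0; 0 0 -0.8 0 0 0; 0 0 -0.8 0 0 0; 0 0 -0.3 0 0 0; 0 0 0 0 0 0; 0 0 0 0 0 0"

```text
time_s: 8.73
position: [0.5797, -0.1293, 0.2341]
tcp_rot: [[0.988, 0.154, -0.0], [0.154, -0.988, -0.001], [-0.0, 0.0, -1.0]]
force: [-0.2, 0.4, -0.9]
opening: 0.002
grasp_force: 0.0
```

```bash
python3 -c "
from h import *
s=bot.read_state();print(s['position'])
# target: tool az 0, behind pad on robot side so pad appears on +x side
rows([.44,-.12,.26],pose(2.4),8)
rows([.40,.13,.26],pose(50),10,[.44,-.12,.26],pose(2.4))"
```

```text
[ 0.57969054 -0.12931741  0.23405819]
8 x [-0.345 -0.06  -0.065  0.     0.     0.002] mm 17.8 deg 0.81
10 x [ 0.132 -0.504  0.     0.     0.    -0.013] mm 26.1 deg 4.76
```

apply_moves:
  plan: "-0.345 -0.06 -0.065 0 0 0.002; -0.345 -0.06 -0.065 0 0 0.002; -0.345 -0.06 -0.065 0 0 0.002; -0.345 -0.06 -0.065 0 0 0.002; -0.345 -0.06 -0.065 0 0 0.002; -0.345 -0.06 -0.065 0 0 0.002; -0.345 -0.06 -0.065 0 0 0.002; -0.345 -0.06 -0.065 0 0 0.002; 0 0 0 0 0 0; 0 0 0 0 0 0"

```text
time_s: 9.57
position: [0.4388, -0.1202, 0.2579]
tcp_rot: [[0.999, 0.054, -0.004], [0.054, -0.999, 0.002], [-0.003, -0.002, -1.0]]
force: [-0.1, -0.1, 0.1]
opening: 0.003
grasp_force: 0.0
```

```bash
python3 -c "
from h import *
s,_=snap('w_d');print(s['position'])
rows([.40,.155,.26],pose(50),10)"
```

```text
[ 0.43881294 -0.12022733  0.25788021]
10 x [ 0.157 -0.551 -0.003 -0.     0.    -0.013] mm 28.6 deg 4.69
```

apply_moves:
  plan: "0.157 -0.551 -0.003 0 0 -0.013; 0.157 -0.551 -0.003 0 0 -0.013; 0.157 -0.551 -0.003 0 0 -0.013; 0.157 -0.551 -0.003 0 0 -0.013; 0.157 -0.551 -0.003 0 0 -0.013; 0.157 -0.551 -0.003 0 0 -0.013; 0.157 -0.551 -0.003 0 0 -0.013; 0.157 -0.551 -0.003 0 0 -0.013; 0.157 -0.551 -0.003 0 0 -0.013; 0.157 -0.551 -0.003 0 0 -0.013"

```text
time_s: 10.45
position: [0.4009, 0.1566, 0.2601]
tcp_rot: [[0.641, 0.768, -0.001], [0.768, -0.641, 0.0], [-0.0, -0.001, -1.0]]
force: [-0.1, 0.6, 0.4]
opening: 0.007
grasp_force: 0.0
```

apply_moves:
  plan: "0 0 0 0 0 0; 0 0 0 0 0 0"
  gripper: 0.1

```text
time_s: 10.62
position: [0.4002, 0.1561, 0.2602]
tcp_rot: [[0.642, 0.767, -0.001], [0.767, -0.642, -0.0], [-0.001, -0.001, -1.0]]
force: [0.1, 0.2, 0.6]
opening: 0.089
grasp_force: 0.0
```

```bash
python3 - <<'E'
from h import *
s,_=snap('w_e');print(s['position'])
a=cv2.imread("pics/w_d.png")[:260];b=cv2.imread("pics/w_e.png")[:260]
cv2.imwrite("pics/de.png",np.vstack([a,b]))
E
```

```text
[0.40017253 0.15608434 0.26015112]
```

View pics/de.png

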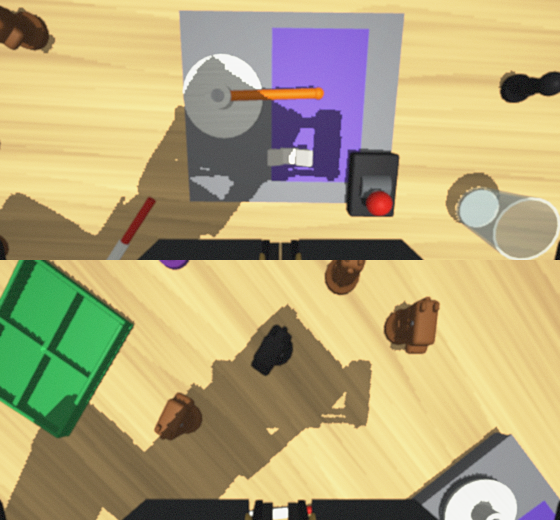

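The bar has stayed out: hub (221,95), tip (322,94), vee (290,157) in the top picture. The knight is at (272,90) in the lower one. I'll enlarge it with a contrast stretch and compute the bar angle.

```bash
python3 - <<'E'
from h import *
np.set_printoptions(precision=4,suppress=True)
b=cv2.imread("pics/w_e.png")[50:130,225:325];s=cv2.imread("pics/scene0.png")[215:270,365:420];d=cv2.imread("pics/side0.png")[155:210,205:260]
g=lambda i,k:cv2.resize((255*(np.minimum(i/255.,.35)/.35)**.6).astype(np.uint8),None,fx=k,fy=k,interpolation=cv2.INTER_CUBIC)
B=g(b,5);S=g(s,5);D=g(d,5)
R=np.vstack([S,D]);B=np.pad(B,((0,R.shape[0]-B.shape[0]),(0,0),(0,0)))
cv2.imwrite("pics/kn.png",np.hstack([B,R]))
z=np.load("w_d.npz");W=cam("wrist",z)
hub=onz(W,221,95,.076);print("hub",hub,"tip",onz(W,324,94,.071),"vee",onz(W,290,157,.06))
hsv=cv2.cvtColor(cv2.imread("pics/w_d.png"),cv2.COLOR_BGR2HSV)
m=cv2.inRange(hsv,(8,180,90),(22,255,255));m[:80]=0;m[110:]=0;m[:,:225]=0;m[:,330:]=0
y,x=np.nonzero(m);q=np.array([onz(W,a,b,.073)[:2] for a,b in zip(x,y)]);c=q.mean(0);v=np.linalg.svd(q-c)[2][0];t=(q-c)@v;print("bar",len(q),c,v,c+v*t.min(),c+v*t.max())
for n,u,v in(("c1",180,11),("c2",403,14),("c3",190,200)):print(n,onz(W,u,v,.032))
E
```

```text
hub [ 0.5284 -0.0588  0.076 ] tip [ 0.535  -0.1577  0.071 ] vee [ 0.4715 -0.1288  0.06  ]
bar 792 [ 0.5326 -0.113 ] [ 0.0794 -0.9968] [ 0.5291 -0.0686] [ 0.536  -0.1554]
c1 [ 0.6102 -0.0088  0.032 ]
c2 [ 0.6195 -0.236   0.032 ]
c3 [ 0.4127 -0.0163  0.032 ]
```

View pics/kn.png

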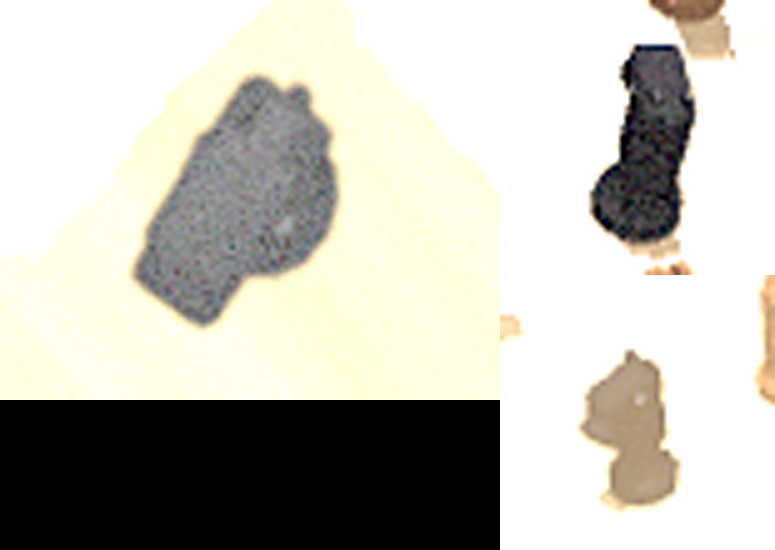

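The wrist crop shows the foot disc at about (277,90), with the muzzle pointing down-left in the picture. I'll compute the positions, the muzzle azimuth and the neighbours' clearances.

```bash
python3 - <<'E'
from h import *
np.set_printoptions(precision=4,suppress=True)
z=np.load("w_e.npz");W=cam("wrist",z)
P=lambda x,y,h:onz(W,x/5+225,y/5+50,h)
print("foot",P(258,198,.007),"right edge",P(338,195,.008),"bottom",P(268,277,.008))
az=lambda a,b:np.degrees(np.arctan2(*(b-a)[[1,0]]))%360
print("left edge az",az(P(238,90,.08),P(150,240,.08)),"muzzle end az+90",az(P(135,270,.066),P(205,325,.066)),"right",az(P(245,275,.066),P(205,325,.066)))
print("muzzle corners",P(135,270,.07),P(205,325,.07),np.linalg.norm(P(135,270,.07)-P(205,325,.07)))
for n,u,v in(("b1",186,152),("b2",398,65),("b3",338,20)): print(n,onz(W,u,v,.01))
m=(cv2.imread("pics/w_e.png")[40:140,235:310].max(2)<70).astype(np.uint8)
c=max(cv2.findContours(m,0,2)[0],key=cv2.contourArea);print(cv2.minAreaRect(c),cv2.contourArea(c))
E
```

```text
foot [0.4642 0.2383 0.007 ] right edge [0.4786 0.227  0.008 ] bottom [0.4547 0.2235 0.008 ]
left edge az 197.65630862058916 muzzle end az+90 282.7066855152865 right 190.00728167967625
muzzle corners [0.4339 0.2392 0.07  ] [0.4377 0.2224 0.07  ] 0.01723791456185123
b1 [0.3356 0.2536 0.01  ]
b2 [0.5855 0.1706 0.01  ]
b3 [0.5616 0.2501 0.01  ]
((39.63679504394531, 50.8537712097168), (32.052433013916016, 51.769535064697266), 29.05460548400879) 1204.5
```

```bash
python3 - <<'E'
from h import *
np.set_printoptions(precision=4,suppress=True)
S=cam("scene")
print("cup",onz(S,185,365,.0),"bottle",onz(S,350,405,0),"knife",onz(S,305,218,0),onz(S,357,185,0))
a=([.4635,.238,.13],pose(15))
rows(*a,8)
E
```

```text
cup [ 0.8077 -0.0905  0.    ] bottle [0.8066 0.204  0.    ] knife [0.4016 0.0403 0.    ] [0.2607 0.1399 0.    ]
8 x [ 0.25  -0.082  0.326  0.     0.     0.012] mm 20.9 deg 4.37
```

apply_moves:
  plan: "0.25 -0.082 0.326 0 0 0.012; 0.25 -0.082 0.326 0 0 0.012; 0.25 -0.082 0.326 0 0 0.012; 0.25 -0.082 0.326 0 0 0.012; 0.25 -0.082 0.326 0 0 0.012; 0.25 -0.082 0.326 0 0 0.012; 0.25 -0.082 0.326 0 0 0.012; 0.25 -0.082 0.326 0 0 0.012; 0 0 0 0 0 0; 0 0 0 0 0 0"
  gripper: 0.4

```text
time_s: 11.5
position: [0.4634, 0.2366, 0.1292]
tcp_rot: [[0.964, 0.265, -0.002], [0.265, -0.964, -0.001], [-0.002, 0.0, -1.0]]
force: [-0.0, 0.3, -0.4]
opening: 0.696
grasp_force: 0.0
```

```bash
python3 - <<'E'
from h import *
s=bot.read_state();print(s["position"],s["opening"])
rows([.4635,.238,.036],pose(15),5)
E
```

```text
[0.46336373 0.23661641 0.12923442] 0.6962100629428009
5 x [ 0.003 -0.005  0.373  0.     0.     0.   ] mm 18.6 deg 0.08
```

apply_moves:
  plan: "0 -0.005 0.373 0 0 0; 0 -0.005 0.373 0 0 0; 0 -0.005 0.373 0 0 0; 0 -0.005 0.373 0 0 0; 0 -0.005 0.373 0 0 0; 0 0 0 0 0 0"

```text
time_s: 12.0
position: [0.4608, 0.2374, 0.0356]
tcp_rot: [[0.964, 0.265, -0.005], [0.265, -0.964, -0.001], [-0.005, 0.0, -1.0]]
force: [-0.2, -0.8, 0.1]
opening: 0.701
grasp_force: 0.0
```

apply_moves:
  plan: "0 0 0 0 0 0; 0 0 0 0 0 0; 0 0 0 0 0 0; 0 0 0 0 0 0; 0 0 0 0 0 0; 0 0 0 0 0 0"
  gripper: -1

```text
time_s: 12.5
position: [0.4628, 0.239, 0.0379]
tcp_rot: [[0.964, 0.265, 0.001], [0.265, -0.964, 0.0], [0.001, 0.0, -1.0]]
force: [0.8, 0.5, 0.8]
opening: 0.332
grasp_force: 0.0
```

```bash
python3 - <<'E'
from h import *
s=bot.read_state();print(s["position"],s["opening"]*87,s["grasp_force"])
p,R=s["position"],s["tcp_rot"]
b=([.60,.14,.15],pose(55));c=([.71,.06,.15],pose(95))
rows([p[0],p[1],.15],pose(15),4);rows(*c,16,[p[0],p[1],.15],pose(15))
E
```

```text
[0.46277722 0.23896118 0.03785076] 28.889797073726136 0.0
4 x [ 0.     0.    -0.561  0.    -0.     0.   ] mm 28.0 deg 0.09
16 x [ 0.012  0.414  0.     0.     0.    -0.014] mm 20.7 deg 5.0
```

Still closing; I'll wait for the grip, then lift.

apply_moves:
  plan: "0 0 0 0 0 0; 0 0 0 0 0 0; 0 0 0 0 0 0; 0 0 0 0 0 0"

```text
time_s: 12.83
position: [0.4626, 0.2389, 0.0375]
tcp_rot: [[0.964, 0.265, 0.001], [0.265, -0.964, 0.0], [0.001, 0.0, -1.0]]
force: [-0.0, 0.8, 4.5]
opening: 0.25
grasp_force: 30.0
```

apply_moves:
  plan: "0 0 -0.2 0 0 0; 0 0 -0.3 0 0 0; 0 0 -0.5 0 0 0; 0 0 -0.5 0 0 0; 0 0 -0.5 0 0 0; 0 0 -0.3 0 0 0; 0 0 0 0 0 0"

```text
time_s: 13.42
position: [0.4645, 0.2395, 0.1556]
tcp_rot: [[0.964, 0.265, 0.007], [0.265, -0.964, 0.002], [0.007, -0.0, -1.0]]
force: [1.0, -0.1, -0.8]
opening: 0.25
grasp_force: 30.0
```

```bash
python3 - <<'E'
from h import *
s=bot.read_state();print(s["position"],s["opening"]*87,s["grasp_force"])
rows([.71,.06,.155],pose(95),16)
E
```

```text
[0.46449621 0.23954686 0.15557407] 21.758837960963856 29.99917927896604
16 x [ 0.008  0.412  0.001  0.    -0.    -0.014] mm 20.6 deg 4.98
```

apply_moves:
  plan: "0.008 0.412 0 0 0 -0.0139; 0.008 0.412 0 0 0 -0.0139; 0.008 0.412 0 0 0 -0.0139; 0.008 0.412 0 0 0 -0.0139; 0.008 0.412 0 0 0 -0.0139; 0.008 0.412 0 0 0 -0.0139; 0.008 0.412 0 0 0 -0.0139; 0.008 0.412 0 0 0 -0.0139"

```text
time_s: 14.08
position: [0.5519, 0.1038, 0.1507]
tcp_rot: [[0.565, 0.825, -0.003], [0.825, -0.565, -0.0], [-0.002, -0.003, -1.0]]
force: [0.2, 0.5, -1.3]
opening: 0.252
grasp_force: 30.0
```

apply_moves:
  plan: "0.008 0.412 0 0 0 -0.0139; 0.008 0.412 0 0 0 -0.0139; 0.008 0.412 0 0 0 -0.0139; 0.008 0.412 0 0 0 -0.0139; 0.008 0.412 0 0 0 -0.0139; 0.008 0.412 0 0 0 -0.0139; 0.008 0.412 0 0 0 -0.0139; 0.008 0.412 0 0 0 -0.0139; 0 0 0 0 0 0; 0 0 0 0 0 0"

```text
time_s: 14.92
position: [0.7074, 0.0602, 0.1501]
tcp_rot: [[-0.093, 0.996, -0.003], [0.996, 0.093, 0.0], [0.0, -0.003, -1.0]]
force: [-0.6, -0.3, -1.4]
opening: 0.249
grasp_force: 30.0
```

```bash
python3 - <<'E'
from h import *
s=bot.read_state();print(s["position"],s["opening"]*87,s["grasp_force"],s["joint_positions"],s["force"])
p=s["position"]; rows([p[0],p[1],.039],pose(95),6)
E
```

```text
[0.70736167 0.06020999 0.1501348 ] 21.68635901065702 29.99901678180322 [-4.12841215e+00  4.12947729e+01  7.21243253e+01 -4.45613591e-03
  6.67557636e+01 -9.44869966e+00] [-0.57533352 -0.31974333 -1.43007826]
6 x [-0.     0.001  0.37  -0.    -0.     0.   ] mm 18.5 deg 0.06
```

apply_moves:
  plan: "0 0 0.42 0 0 0; 0 0 0.42 0 0 0; 0 0 0.42 0 0 0; 0 0 0.42 0 0 0; 0 0 0.36 0 0 0; 0 0 0.18 0 0 0; 0 0 0 0 0 0; 0 0 0 0 0 0"

```text
time_s: 15.58
position: [0.7069, 0.0605, 0.0408]
tcp_rot: [[-0.094, 0.996, -0.002], [0.996, 0.094, 0.0], [0.0, -0.002, -1.0]]
force: [0.4, -0.2, -0.2]
opening: 0.248
grasp_force: 30.0
```

apply_moves:
  plan: "0 0 0 0 0 0; 0 0 0 0 0 0; 0 0 0 0 0 0; 0 0 0 0 0 0; 0 0 0 0 0 0; 0 0 0 0 0 0"
  gripper: 0.4

```text
time_s: 16.08
position: [0.7081, 0.0603, 0.0415]
tcp_rot: [[-0.094, 0.996, 0.0], [0.996, 0.094, -0.0], [-0.0, 0.0, -1.0]]
force: [-0.5, 0.6, 0.4]
opening: 0.619
grasp_force: 0.0
```

```bash
python3 - <<'E'
from h import *
s=bot.read_state();print(s["position"],s["opening"]*87,s["tcp_rot"][:,0])
p=s["position"]
# grasp plan: pitch 25, az 5, grasp height 40
az=np.degrees(np.arctan2(*s["tcp_rot"][[1,0],0]))-90;print("approach az",az)
R=pose(az,25);k=np.array([p[0],p[1],.040])
pre=k-R[:,2]*.081;pre2=[p[0]-.14,p[1]-.012,.17]
up=np.r_[p[:2],.17];rows(up,s["tcp_rot"],5)
rows([p[0]-.13,p[1]-.01,.17],pose(az,60),15,up,s["tcp_rot"]);
rows(pre,R,8,[p[0]-.13,p[1]-.01,.17],pose(az,60)); print(pre,k+R[:,2]*.019)
E
```

```text
[0.70811489 0.06032768 0.04148306] 53.85874608486097 [-9.41463707e-02  9.95558363e-01 -7.69350902e-05]
approach az 5.402190269497439
5 x [-0.     0.    -0.514  0.     0.     0.   ] mm 25.7 deg 0.0
15 x [-0.121 -0.145 -0.041 -0.004  0.004  0.016] mm 9.7 deg 6.26
8 x [-0.071  0.006  0.274  0.     0.012 -0.   ] mm 14.1 deg 4.38
[0.63503002 0.0534163  0.07423208] [0.72525825 0.06194886 0.03197025]
```

apply_moves:
  plan: "0 0 -0.3 0 0 0; 0 0 -0.5 0 0 0; 0 0 -0.6 0 0 0; 0 0 -0.6 0 0 0; 0 0 -0.6 0 0 0; 0 0 0 0 0 0"

```text
time_s: 16.58
position: [0.7127, 0.0602, 0.1804]
tcp_rot: [[-0.094, 0.995, 0.015], [0.996, 0.094, -0.001], [-0.002, 0.015, -1.0]]
force: [1.2, 0.5, -0.5]
opening: 0.702
grasp_force: 0.0
```

```bash
python3 - <<'E'
from h import *
s=bot.read_state();print(s["position"])
rows([.578,.048,.18],pose(5.4,60),16)
E
```

```text
[0.71272627 0.06020891 0.18044923]
16 x [-0.12  -0.139 -0.041 -0.004  0.004  0.015] mm 9.4 deg 5.85
```

apply_moves:
  plan: "-0.12 -0.139 -0.041 -0.004 0.004 0.0152; -0.12 -0.139 -0.041 -0.004 0.004 0.0152; -0.12 -0.139 -0.041 -0.004 0.004 0.0152; -0.12 -0.139 -0.041 -0.004 0.004 0.0152; -0.12 -0.139 -0.041 -0.004 0.004 0.0152; -0.12 -0.139 -0.041 -0.004 0.004 0.0152; -0.12 -0.139 -0.041 -0.004 0.004 0.0152; -0.12 -0.139 -0.041 -0.004 0.004 0.0152"

```text
time_s: 17.25
position: [0.643, 0.0264, 0.1799]
tcp_rot: [[0.597, 0.764, 0.244], [0.761, -0.636, 0.13], [0.254, 0.108, -0.961]]
force: [0.4, -0.3, -0.8]
opening: 0.702
grasp_force: 0.0
```

apply_moves:
  plan: "-0.12 -0.139 -0.041 -0.004 0.004 0.0152; -0.12 -0.139 -0.041 -0.004 0.004 0.0152; -0.12 -0.139 -0.041 -0.004 0.004 0.0152; -0.12 -0.139 -0.041 -0.004 0.004 0.0152; -0.12 -0.139 -0.041 -0.004 0.004 0.0152; -0.12 -0.139 -0.041 -0.004 0.004 0.0152; -0.12 -0.139 -0.041 -0.004 0.004 0.0152; -0.12 -0.139 -0.041 -0.004 0.004 0.0152; 0 0 0 0 0 0"

```text
time_s: 18.0
position: [0.5693, 0.0502, 0.1714]
tcp_rot: [[0.869, 0.1, 0.485], [0.086, -0.995, 0.05], [0.487, -0.002, -0.873]]
force: [0.3, 1.0, -0.2]
opening: 0.7
grasp_force: 0.0
```

```bash
python3 - <<'E'
from h import *
np.set_printoptions(precision=4,suppress=True)
s,im=snap("w_f");print(s["position"],s["tcp_rot"],s["joint_positions"])
sc=capture("scene")[...,::-1];cv2.imwrite("pics/scene_f.png",sc)
A=cv2.resize(im[:,:,::-1],None,fx=.7,fy=.7);B=cv2.resize(sc[150:,120:],None,fx=.9,fy=.9)
h=max(A.shape[0],B.shape[0]);o=np.hstack([np.pad(q,((0,h-q.shape[0]),(0,0),(0,0))) for q in(A,B)]);print(o.shape);cv2.imwrite("pics/f.png",o)
W=cam("wrist",s);print("foot expected px",proj(W,[.708,.0603,.005]),"head",proj(W,[.708,.0603,.083]))
rows([.635,.0534,.0742],pose(5.4,25),8)
E
```

```text
[0.5693 0.0502 0.1714] [[ 0.869   0.0998  0.4847]
 [ 0.0864 -0.995   0.05  ]
 [ 0.4873 -0.0016 -0.8732]] [-10.4811  24.2081 115.4354  33.2835  14.4922  43.3599]
(294, 788, 3)
foot expected px [283.985  148.5448] head [284.8919 109.9915]
8 x [-0.066  0.002  0.288 -0.     0.012  0.   ] mm 14.8 deg 4.44
```

View pics/f.png

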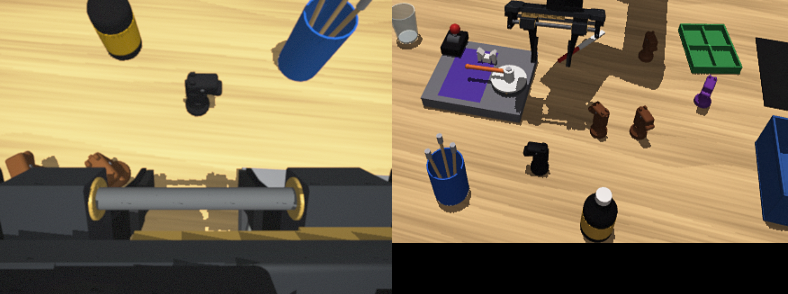

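The knight stands upright at (198,95), muzzle towards -y, exactly where predicted. The wrist is near-singular here (j5 = 14°), so I'll swing sideways, pitch, then swing back.

```bash
python3 - <<'E'
from h import *
np.set_printoptions(precision=4,suppress=True)
w=np.array([.46,.04,.34]);L=.25
A=pose(45,60);B=pose(45,30);C=pose(5.4,30)
k=np.array([.708,.0603,.037])
pa,pb=w+L*A[:,2],w+L*B[:,2];pc=k-C[:,2]*.081
rows(pa,A,10);rows(pb,B,6,pa,A);rows(pc+[0,0,.05],C,8,pb,B);print(pa,pb,pc)
E
```

```text
10 x [-0.033 -0.17   0.095  0.005  0.    -0.009] mm 9.9 deg 3.91
6 x [ 0.436 -0.    -0.019  0.     0.014 -0.   ] mm 21.8 deg 5.0
8 x [-0.244  0.344  0.015 -0.012  0.     0.007] mm 21.1 deg 4.95
[0.5484 0.1284 0.1235] [0.6131 0.1931 0.215 ] [0.6382 0.0537 0.0775]
```

apply_moves:
  plan: "-0.033 -0.17 0.095 0.005 0 -0.009; -0.033 -0.17 0.095 0.005 0 -0.009; -0.033 -0.17 0.095 0.005 0 -0.009; -0.033 -0.17 0.095 0.005 0 -0.009; -0.033 -0.17 0.095 0.005 0 -0.009; -0.033 -0.17 0.095 0.005 0 -0.009; -0.033 -0.17 0.095 0.005 0 -0.009; -0.033 -0.17 0.095 0.005 0 -0.009; -0.033 -0.17 0.095 0.005 0 -0.009; -0.033 -0.17 0.095 0.005 0 -0.009"

```text
time_s: 18.93
position: [0.5519, 0.128, 0.123]
tcp_rot: [[0.634, 0.682, 0.364], [0.597, -0.731, 0.33], [0.491, 0.008, -0.871]]
force: [-0.6, -1.7, 0.4]
opening: 0.7
grasp_force: 0.0
```

apply_moves:
  plan: "0.436 0 -0.019 0 0.014 0; 0.436 0 -0.019 0 0.014 0; 0.436 0 -0.019 0 0.014 0; 0.436 0 -0.019 0 0.014 0; 0.436 0 -0.019 0 0.014 0; 0.436 0 -0.019 0 0.014 0; 0 0 0 0 0 0"

```text
time_s: 19.52
position: [0.6192, 0.1904, 0.2133]
tcp_rot: [[0.368, 0.679, 0.636], [0.349, -0.734, 0.582], [0.862, 0.008, -0.507]]
force: [0.7, 0.2, -0.1]
opening: 0.696
grasp_force: 0.0
```

```bash
cat >> h.py <<'E'
def st():
    s=bot.read_state();z=s["tcp_rot"][:,2];print("t",round(s["time_s"],2),"p",s["position"].round(4),"pitch",round(np.degrees(np.arcsin(-z[2])),1),"az",round(np.degrees(np.arctan2(z[1],z[0])),1),"q",s["joint_positions"].round(1),"F",s["force"].round(1),"open",round(s["opening"]*87,1),"grip",round(s["grasp_force"],1),"ydir",s["tcp_rot"][:,1].round(3));return s
E
python3 - <<'E'
from h import *
st();C=pose(5.4,30);k=np.array([.708,.0603,.037]);pc=k-C[:,2]*.081
rows(pc+[0,0,.05],C,9)
E
```

```text
t 19.52 p [0.6192 0.1904 0.2133] pitch 30.5 az 42.5 q [-13.4  33.2 118.  104.1  47.4 -57.7] F [ 0.7  0.2 -0.1] open 60.5 grip 0.0 ydir [ 0.679 -0.734  0.008]
9 x [-0.215  0.295  0.012 -0.01   0.     0.006] mm 18.3 deg 4.15
```

apply_moves:
  plan: "-0.215 0.295 0.012 -0.01 0 0.006; -0.215 0.295 0.012 -0.01 0 0.006; -0.215 0.295 0.012 -0.01 0 0.006; -0.215 0.295 0.012 -0.01 0 0.006; -0.215 0.295 0.012 -0.01 0 0.006; -0.215 0.295 0.012 -0.01 0 0.006; -0.215 0.295 0.012 -0.01 0 0.006; -0.215 0.295 0.012 -0.01 0 0.006; -0.215 0.295 0.012 -0.01 0 0.006; 0 0 0 0 0 0"

```text
time_s: 20.35
position: [0.6345, 0.0543, 0.1242]
tcp_rot: [[0.511, 0.086, 0.855], [0.044, -0.996, 0.074], [0.859, 0.0, -0.513]]
force: [0.2, -0.1, -0.2]
opening: 0.698
grasp_force: 0.0
```

```bash
python3 - <<'E'
from h import *
st();C=pose(5.4,30);k=np.array([.708,.0603,.037]);pc=k-C[:,2]*.081
rows(pc,C,4);rows(k+C[:,2]*.019,C,6,pc,C)
E
```

```text
t 20.35 p [0.6345 0.0543 0.1242] pitch 30.8 az 4.9 q [-12.4  45.9 127.  161.2  52.3 -87.3] F [ 0.2 -0.1 -0.2] open 60.7 grip 0.0 ydir [ 0.086 -0.996  0.   ]
4 x [-0.192  0.005  0.134  0.     0.001 -0.   ] mm 11.7 deg 0.24
6 x [0.    0.    0.333 0.    0.    0.   ] mm 16.7 deg 0.0
```

```bash
python3 - <<'E'
from h import *
C=pose(5.4,30);k=np.array([.708,.0603,.037])
rows(k+C[:,2]*.019,C,8)
E
```

```text
8 x [-0.094  0.001  0.317  0.     0.    -0.   ] mm 16.5 deg 0.12
```

apply_moves:
  plan: "0 0 0 0 0 0; -0.094 0 0.317 0 0.0003 0; -0.094 0 0.317 0 0.0003 0; -0.094 0 0.317 0 0.0003 0; -0.094 0 0.317 0 0.0003 0; -0.094 0 0.317 0 0.0003 0"
  gripper: 1

```text
time_s: 20.85
position: [0.6926, 0.06, 0.0668]
tcp_rot: [[0.497, 0.09, 0.863], [0.046, -0.996, 0.077], [0.867, 0.002, -0.499]]
force: [-1.2, 0.2, -0.6]
opening: 0.982
grasp_force: 0.0
```

apply_moves:
  plan: "-0.094 0 0.317 0 0 0; -0.094 0 0.317 0 0 0; -0.094 0 0.317 0 0 0; 0 0 0 0 0 0; 0 0 0 0 0 0"

```text
time_s: 21.27
position: [0.7255, 0.0627, 0.0307]
tcp_rot: [[0.498, 0.089, 0.863], [0.046, -0.996, 0.076], [0.866, 0.001, -0.5]]
force: [-0.2, 0.6, 0.5]
opening: 1.001
grasp_force: 0.0
```

```bash
python3 - <<'E'
from h import *
s=st();C=pose(5.4,30);k=np.array([.708,.0603,.037])
print("grasp point",s["position"]-.019*s["tcp_rot"][:,2]);rows(k+C[:,2]*.019,C,1)
E
```

```text
t 21.27 p [0.7255 0.0627 0.0307] pitch 30.0 az 5.0 q [ -9.   57.7 112.7 164.3  50.7 -87.1] F [-0.2  0.6  0.5] open 87.1 grip 0.0 ydir [ 0.089 -0.996  0.001]
grasp point [0.70915432 0.06127204 0.04021956]
1 x [-0.068  0.015  0.011  0.001 -0.    -0.   ] mm 3.5 deg 0.32
```

apply_moves:
  plan: "-0.068 0.015 0.011 0.001 0 0; 0 0 0 0 0 0; 0 0 0 0 0 0"

```text
time_s: 21.52
position: [0.7229, 0.0614, 0.0272]
tcp_rot: [[0.5, 0.092, 0.861], [0.044, -0.996, 0.081], [0.865, -0.002, -0.502]]
force: [-0.0, -0.2, -0.6]
opening: 0.999
grasp_force: 0.0
```

apply_moves:
  plan: "0 0 0 0 0 0; 0 0 0 0 0 0; 0 0 0 0 0 0; 0 0 0 0 0 0; 0 0 0 0 0 0; 0 0 0 0 0 0; 0 0 0 0 0 0; 0 0 0 0 0 0; 0 0 0 0 0 0; 0 0 0 0 0 0"
  gripper: -1

```text
time_s: 22.35
position: [0.7234, 0.0617, 0.0267]
tcp_rot: [[0.499, 0.092, 0.861], [0.044, -0.996, 0.081], [0.865, -0.002, -0.501]]
force: [-0.1, -0.4, -1.1]
opening: 0.326
grasp_force: 0.2
```

```bash
python3 - <<'E'
from h import *
s=st()
print("grasp point",s["position"]-.019*s["tcp_rot"][:,2]);np.savez("grip.npz",R=s["tcp_rot"],p=s["position"])
E
```

```text
t 22.35 p [0.7234 0.0617 0.0267] pitch 30.1 az 5.4 q [ -9.3  58.1 112.8 163.6  51.2 -86.9] F [-0.1 -0.4 -1.1] open 28.3 grip 0.2 ydir [ 0.092 -0.996 -0.002]
grasp point [0.70705161 0.06014445 0.03627405]
```

apply_moves:
  plan: "0 0 0 0 0 0; 0 0 0 0 0 0; 0 0 0 0 0 0; 0 0 0 0 0 0"

```text
time_s: 22.68
position: [0.7234, 0.0617, 0.0268]
tcp_rot: [[0.499, 0.092, 0.861], [0.044, -0.996, 0.081], [0.865, -0.002, -0.501]]
force: [0.2, -0.4, 0.7]
opening: 0.297
grasp_force: 30.0
```

```bash
cat >> h.py <<'E'
def final(alpha=13,dz=0.,az=2.4,vee=(.4715,-.1281,.074)):
    g=np.load("grip.npz");ft=g["R"].T@(np.array([.708,.0583,.005])-g["p"])
    Rf=pose(az,30.1+90-alpha);return np.array(vee)+[0,0,dz]-Rf@ft,Rf
E
python3 - <<'E'
from h import *
s=st();L=.25
C=pose(5.4,30);B=pose(45,30);A=pose(45,90);w=np.array([.47,.04,.36]);w2=np.array([.46,.04,.45])
pc=np.array([.6345,.0543,.15]);pb=w+L*B[:,2];pa=w2+L*A[:,2]
rows(pc,C,8);rows(pb,B,9,pc,C);rows(pa,A,10,pb,B);f=final(dz=.10);rows(*f,12,pa,A);print(pc,pb,pa,f[0],final()[0])
E
```

```text
t 22.68 p [0.7234 0.0617 0.0268] pitch 30.1 az 5.4 q [ -9.3  58.1 112.8 163.6  51.2 -86.9] F [ 0.2 -0.4  0.7] open 25.9 grip 30.0 ydir [ 0.092 -0.996 -0.002]
8 x [ 0.155 -0.003 -0.347  0.     0.    -0.   ] mm 19.0 deg 0.02
9 x [ 0.213 -0.3   -0.009  0.011 -0.    -0.006] mm 18.4 deg 4.4
10 x [-0.432 -0.014 -0.193 -0.    -0.017  0.   ] mm 23.7 deg 6.0
12 x [-0.058  0.283  0.064  0.001 -0.004  0.01 ] mm 14.8 deg 3.81
[0.6345 0.0543 0.15  ] [0.62309311 0.19309311 0.235     ] [0.46 0.04 0.2 ] [ 0.49610386 -0.12507616  0.163623  ] [ 0.49610386 -0.12507616  0.063623  ]
```

apply_moves:
  plan: "0.155 -0.003 -0.347 0 0 0; 0.155 -0.003 -0.347 0 0 0; 0.155 -0.003 -0.347 0 0 0; 0.155 -0.003 -0.347 0 0 0; 0.155 -0.003 -0.347 0 0 0; 0.155 -0.003 -0.347 0 0 0; 0.155 -0.003 -0.347 0 0 0; 0.155 -0.003 -0.347 0 0 0; 0 0 0 0 0 0"

```text
time_s: 23.43
position: [0.6328, 0.0545, 0.1518]
tcp_rot: [[0.499, 0.092, 0.861], [0.044, -0.996, 0.081], [0.865, -0.002, -0.501]]
force: [-0.5, 0.0, -0.2]
opening: 0.297
grasp_force: 30.0
```

apply_moves:
  plan: "0.213 -0.3 -0.009 0.011 0 -0.006; 0.213 -0.3 -0.009 0.011 0 -0.006; 0.213 -0.3 -0.009 0.011 0 -0.006; 0.213 -0.3 -0.009 0.011 0 -0.006; 0.213 -0.3 -0.009 0.011 0 -0.006; 0.213 -0.3 -0.009 0.011 0 -0.006; 0.213 -0.3 -0.009 0.011 0 -0.006; 0.213 -0.3 -0.009 0.011 0 -0.006; 0.213 -0.3 -0.009 0.011 0 -0.006; 0 0 0 0 0 0"

```text
time_s: 24.27
position: [0.6242, 0.1925, 0.2378]
tcp_rot: [[0.351, 0.72, 0.599], [0.345, -0.694, 0.632], [0.87, -0.015, -0.493]]
force: [0.8, -0.7, -0.4]
opening: 0.293
grasp_force: 30.0
```

```bash
sed -i 's/.708,.0583,.005/.708,.0601,.005/' h.py; python3 - <<'E'
from h import *
s=st();rows([.46,.04,.2],pose(45,90),10)
E
```

```text
t 24.27 p [0.6242 0.1925 0.2378] pitch 29.5 az 46.5 q [-14.6  31.2 115.1  95.7  50.  -49.6] F [ 0.8 -0.7 -0.4] open 25.5 grip 30.0 ydir [ 0.72  -0.694 -0.015]
10 x [-0.436 -0.019 -0.191 -0.    -0.017  0.   ] mm 23.8 deg 6.05
```

apply_moves:
  plan: "-0.436 -0.019 -0.191 0 -0.017 0; -0.436 -0.019 -0.191 0 -0.017 0; -0.436 -0.019 -0.191 0 -0.017 0; -0.436 -0.019 -0.191 0 -0.017 0; -0.436 -0.019 -0.191 0 -0.017 0; -0.436 -0.019 -0.191 0 -0.017 0; -0.436 -0.019 -0.191 0 -0.017 0; -0.436 -0.019 -0.191 0 -0.017 0; -0.436 -0.019 -0.191 0 -0.017 0; -0.436 -0.019 -0.191 0 -0.017 0"

```text
time_s: 25.1
position: [0.4632, 0.0442, 0.197]
tcp_rot: [[0.695, 0.719, -0.005], [0.718, -0.695, 0.029], [0.017, -0.024, -1.0]]
force: [0.2, 1.2, -1.0]
opening: 0.296
grasp_force: 30.0
```

```bash
python3 - <<'E'
from h import *
s=st();rows(*final(dz=.09),14)
E
```

```text
t 25.1 p [0.4632 0.0442 0.197 ] pitch 88.3 az 100.1 q [ -9.4  20.3 105.9   2.   54.4  33.5] F [ 0.2  1.2 -1. ] open 25.8 grip 30.0 ydir [ 0.719 -0.695 -0.024]
14 x [-0.058  0.25   0.062  0.001 -0.003  0.009] mm 13.2 deg 3.34
```

apply_moves:
  plan: "-0.058 0.25 0.062 0.001 -0.0033 0.0089; -0.058 0.25 0.062 0.001 -0.0033 0.0089; -0.058 0.25 0.062 0.001 -0.0033 0.0089; -0.058 0.25 0.062 0.001 -0.0033 0.0089; -0.058 0.25 0.062 0.001 -0.0033 0.0089; -0.058 0.25 0.062 0.001 -0.0033 0.0089; -0.058 0.25 0.062 0.001 -0.0033 0.0089"

```text
time_s: 25.68
position: [0.4986, -0.0367, 0.1722]
tcp_rot: [[0.907, 0.396, -0.145], [0.398, -0.917, -0.012], [-0.138, -0.047, -0.989]]
force: [0.1, 0.3, 0.0]
opening: 0.298
grasp_force: 30.0
```

apply_moves:
  plan: "-0.058 0.25 0.062 0.001 -0.0033 0.0089; -0.058 0.25 0.062 0.001 -0.0033 0.0089; -0.058 0.25 0.062 0.001 -0.0033 0.0089; -0.058 0.25 0.062 0.001 -0.0033 0.0089; -0.058 0.25 0.062 0.001 -0.0033 0.0089; -0.058 0.25 0.062 0.001 -0.0033 0.0089; -0.058 0.25 0.062 0.001 -0.0033 0.0089; 0 0 0 0 0 0; 0 0 0 0 0 0"

```text
time_s: 26.43
position: [0.4955, -0.1262, 0.1526]
tcp_rot: [[0.957, 0.018, -0.291], [0.019, -1.0, -0.0], [-0.291, -0.005, -0.957]]
force: [-0.3, -0.5, -0.6]
opening: 0.295
grasp_force: 30.0
```

```bash
python3 - <<'E'
from h import *
s=st();sd=capture("side")[...,::-1];sc=capture("scene")[...,::-1]
A=cv2.resize(sd[180:330,260:420],None,fx=2.4,fy=2.4);B=cv2.resize(sc[150:300,140:300],None,fx=2.4,fy=2.4);cv2.imwrite("pics/g.png",np.hstack([A,B]))
f=final(dz=.04);rows(*f,2);rows(*final(dz=.003),3,*f)
E
```

```text
t 26.43 p [ 0.4955 -0.1262  0.1526] pitch 73.1 az -180.0 q [-22.9  34.1  90.5  -6.9  71.2  69.1] F [-0.3 -0.5 -0.6] open 25.6 grip 30.0 ydir [ 0.018 -1.    -0.005]
2 x [ 0.151  0.014  0.472 -0.001 -0.    -0.002] mm 24.8 deg 0.66
3 x [0.073 0.    0.236 0.    0.    0.   ] mm 12.3 deg 0.0
```

View pics/g.png

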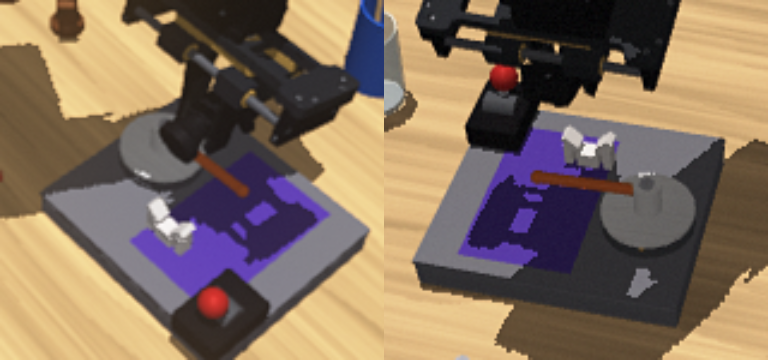

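The knight is held lying above the cradle with its foot disc at crop (183,138) in the side view; the bar is still seated. I'll check the foot position against the prediction.

```bash
python3 - <<'E'
from h import *
s=bot.read_state();g=np.load("grip.npz");ft=g["R"].T@(np.array([.708,.0601,.0])-g["p"])
F=s["position"]+s["tcp_rot"]@ft;print(F,proj(cam("side"),F))
# dark blob around the foot: compare with purple/grey background not robust; print mask box
im=cv2.cvtColor(capture("side"),cv2.COLOR_RGB2BGR)[215:260,318:352];print((im.max(2)<75).astype(int).sum(),)
for r in im[::2]: print(''.join('#' if p.max()<45 else '+' if p.max()<75 else '.' for p in r))
E
```

```text
[ 0.46582326 -0.12647009  0.16236782] [331.32640399 239.46697992]
795
..................###########..###
..................##########++####
..................################
................##################
.............++++#################
.........+++++++##################
..............+###################
..............+###################
.........+########################
........+#######+#################
........+#####++++++##############
.........+######+++#######++######
..........+##############..#######
............############+.+#######
.............+##########....##++++
................+######......+++++
...................++...........++
..................................
........................+++++.....
......................+++++++++...
++++.............+++++++++++++...+
..+++++++++++++++++++++++++.......
.......++.++++++++++++++..........
```

apply_moves:
  plan: "0.1 0.009 0.315 0 0 -0.0013; 0.1 0.009 0.315 0 0 -0.0013; 0.1 0.009 0.315 0 0 -0.0013; 0.073 0 0.236 0 0 0; 0.05 0 0.17 0 0 0; 0 0 0 0 0 0; 0 0 0 0 0 0"

```text
time_s: 27.17
position: [0.4963, -0.1274, 0.0831]
tcp_rot: [[0.956, 0.042, -0.29], [0.043, -0.999, -0.003], [-0.29, -0.009, -0.957]]
force: [-0.3, 0.2, -1.1]
opening: 0.298
grasp_force: 30.0
```

```bash
python3 - <<'E'
from h import *
s=st();f=final(dz=.003);rows(*f,3);rows(*final(dz=0),1,*f)
E
```

```text
t 27.17 p [ 0.4963 -0.1274  0.0831] pitch 73.1 az -179.3 q [-22.9  40.   92.7  -7.5  63.   68.9] F [-0.3  0.2 -1.1] open 25.9 grip 30.0 ydir [ 0.042 -0.999 -0.009]
3 x [ 0.031 -0.003  0.105 -0.    -0.     0.   ] mm 5.5 deg 0.19
1 x [0.018 0.    0.057 0.    0.    0.   ] mm 3.0 deg 0.0
```

apply_moves:
  plan: "0.031 -0.003 0.105 0 0 0; 0.031 -0.003 0.105 0 0 0; 0.031 -0.003 0.105 0 0 0; 0 0 0 0 0 0; 0 0 0 0 0 0"

```text
time_s: 27.58
position: [0.496, -0.1271, 0.0665]
tcp_rot: [[0.956, 0.042, -0.29], [0.043, -0.999, -0.003], [-0.29, -0.009, -0.957]]
force: [0.2, 0.2, -1.2]
opening: 0.294
grasp_force: 30.0
```

apply_moves:
  plan: "0.015 0 0.05 0 0 0; 0 0 0 0 0 0; 0 0 0 0 0 0"

```text
time_s: 27.83
position: [0.4963, -0.1272, 0.0642]
tcp_rot: [[0.956, 0.042, -0.29], [0.043, -0.999, -0.004], [-0.29, -0.009, -0.957]]
force: [-0.2, 0.0, 0.0]
opening: 0.294
grasp_force: 30.0
```

apply_moves:
  plan: "0.006 0 0.02 0 0 0; 0 0 0 0 0 0; 0 0 0 0 0 0"

```text
time_s: 28.08
position: [0.4964, -0.1271, 0.0635]
tcp_rot: [[0.956, 0.042, -0.289], [0.043, -0.999, -0.004], [-0.289, -0.009, -0.957]]
force: [1.5, 0.9, 2.5]
opening: 0.297
grasp_force: 30.0
```

apply_moves:
  plan: "0.006 0 0.02 0 0 0; 0 0 0 0 0 0; 0 0 0 0 0 0"

```text
time_s: 28.33
position: [0.4964, -0.1272, 0.0631]
tcp_rot: [[0.956, 0.042, -0.29], [0.043, -0.999, -0.004], [-0.289, -0.008, -0.957]]
force: [-0.3, 1.2, 6.4]
opening: 0.297
grasp_force: 30.0
```

apply_moves:
  plan: "-0.006 0 -0.02 0 0 0; 0 0 0 0 0 0; 0 0 0 0 0 0"

```text
time_s: 28.58
position: [0.4964, -0.1271, 0.0633]
tcp_rot: [[0.956, 0.042, -0.289], [0.043, -0.999, -0.004], [-0.289, -0.009, -0.957]]
force: [-0.8, 1.4, 2.8]
opening: 0.295
grasp_force: 30.0
```

apply_moves:
  plan: "0 0 0 0 0 0; 0 0 0 0 0 0; 0 0 0 0 0 0; 0 0 0 0 0 0; 0 0 0 0 0 0; 0 0 0 0 0 0; 0 0 0 0 0 0; 0 0 0 0 0 0"
  gripper: 0.6

```text
time_s: 29.25
position: [0.4962, -0.1271, 0.0631]
tcp_rot: [[0.956, 0.042, -0.29], [0.043, -0.999, -0.004], [-0.29, -0.009, -0.957]]
force: [-0.4, -0.2, 0.6]
opening: 0.772
grasp_force: 0.0
```

```bash
python3 - <<'E'
from h import *
s=st()
E
```

```text
t 29.25 p [ 0.4962 -0.1271  0.0631] pitch 73.2 az -179.3 q [-22.9  41.7  93.3  -7.6  60.8  69.3] F [-0.4 -0.2  0.6] open 67.2 grip 0.0 ydir [ 0.042 -0.999 -0.009]
```

apply_moves:
  plan: "-0.058 0 -0.19 0 0 0; -0.087 0 -0.287 0 0 0; -0.145 0 -0.48 0 0 0; -0.17 0 -0.57 0 0 0; -0.17 0 -0.57 0 0 0; -0.17 0 -0.57 0 0 0; -0.17 0 -0.57 0 0 0; 0 0 0 0 0 0"

```text
time_s: 29.92
position: [0.4999, -0.1299, 0.2385]
tcp_rot: [[0.959, 0.042, -0.279], [0.042, -0.999, -0.009], [-0.279, -0.003, -0.96]]
force: [0.7, -0.8, 0.8]
opening: 0.799
grasp_force: 0.0
```

```bash
python3 - <<'E'
from h import *
st();rows([.38,-.14,.27],pose(2.4),10)
E
```

```text
t 29.92 p [ 0.4999 -0.1299  0.2385] pitch 73.8 az -178.2 q [-23.   27.9  85.7  -6.8  81.2  66.5] F [ 0.7 -0.8  0.8] open 69.5 grip 0.0 ydir [ 0.042 -0.999 -0.003]
10 x [-0.248  0.01  -0.025 -0.     0.005  0.   ] mm 12.5 deg 1.62
```

apply_moves:
  plan: "-0.248 0.01 -0.025 0 0.0045 0; -0.248 0.01 -0.025 0 0.0045 0; -0.248 0.01 -0.025 0 0.0045 0; -0.248 0.01 -0.025 0 0.0045 0; -0.248 0.01 -0.025 0 0.0045 0; -0.248 0.01 -0.025 0 0.0045 0; -0.248 0.01 -0.025 0 0.0045 0; -0.248 0.01 -0.025 0 0.0045 0; 0 0 0 0 0 0; 0 0 0 0 0 0"

```text
time_s: 30.75
position: [0.4014, -0.1368, 0.2615]
tcp_rot: [[0.997, 0.041, -0.067], [0.041, -0.999, 0.006], [-0.067, -0.009, -0.998]]
force: [0.2, -0.3, 0.2]
opening: 0.801
grasp_force: 0.0
```

```bash
python3 - <<'E'
from h import *
np.set_printoptions(precision=4,suppress=True)
s,im=snap("w_h");st();W=cam("wrist",s)
vee=np.array([.4715,-.1281,.074]);u=np.array([np.cos(np.radians(2.4)),np.sin(np.radians(2.4)),0]);a=np.radians(12)
d=u*np.cos(a)+np.array([0,0,np.sin(a)]);foot0=vee-.005*d;top=foot0+.083*d
print("px foot under",proj(W,foot0),"top",proj(W,top),"foot rims",proj(W,vee+[0,.019,0]),proj(W,vee-[0,.019,0]))
hsv=cv2.cvtColor(im,cv2.COLOR_RGB2HSV)
m=cv2.inRange(hsv,(5,150,60),(22,255,255))
x0,y0=np.round(proj(W,vee+.04*d)).astype(int);print(x0,y0)
for v in range(y0-60,y0+50,3):
    print(v,''.join('o' if (m[v,q] and im[v,q,0]>100) else '#' if im[v,q].max()<40 else '+' if im[v,q].max()<65 else 'W' if im[v,q].min()>140 else '.' for q in range(x0-70,x0+60,2)))
E
```

```text
t 30.8 p [ 0.4022 -0.1371  0.2614] pitch 86.1 az 175.3 q [-32.6  13.2 104.   -2.   66.2  55.8] F [-0.1  0.5 -0.2] open 69.7 grip 0.0 ydir [ 0.041 -0.999 -0.008]
px foot under [276.0212 111.651 ] top [275.148   13.3324] foot rims [256.3291 105.6011] [295.6103 107.2698]
276 62
2 WWWWWWWWWWWWWWWWWWWWWWWWW........................................
5 WWWWWWWWWWWWWWWWWWWWWWWWW........................................
8 WWWWWWWWWWWWWWWWWWWWWWWWW........................................
11 WWWWWWWWWWWWWWWWWWWWWWWWW........................................
14 WWWWWWWWWWWWWWWWWWWWWWWWW....++.+................................
17 WWWWWWWWWWWWWWWWWWWWWWWWW....++.+................................
20 WWW.WWWWWWWWWWWWWWWWWWWWW...+++++++++.+.++++++.+.................
23 WW..W...WWWWWWWWWWWWWWWWW..++++++++++++++++++++++................
26 ...W.....WWWWWWWWWWWWWWWW.+++++++++.+.++........++...............
29 ....WWWWWWWWWWWWWWWWWWWW.+++++++++++.WW.++......+................
32 ...........WW......oooooo.+++++++++++.W...+++.+++.oo.............
35 .W.ooooooooooooooooooooooo++++++++++++++++++.++++.oo.............
[... 1029 characters left out ...]
......
83 ..WW.WW......................############........................
86 .............................+###########........................
89 .............................############+.......................
92 ............................+#############.......................
95 ............................##############+......................
98 ..........................+################+.....................
101 ..........................##################+....................
104 ..........................##################+....................
107 ..........................##################+....................
110 ..........................##################+....................
```

The wrist picture shows the knight lying over the bar. Its foot is centred at column 276, as predicted, and the bar is seated.

```bash
python3 -c "
from rig import bot
print(bot.hand_in())"
```

```text
the job is handed in; nothing more can be done
None
```

I swung the head rest out until it clicked into its detent, where it stayed by itself. I then laid the black knight on its side, foot in the white vee and cheek on the bar, let go, and handed the job in at about 31 s; the hand-in gave no verdict.

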